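# Dress the sill between the two succulents

## Task

Dress the cork runner: stand the pill organiser midway between the two potted succulents, its long side along the runner, and the little aluminium measuring cap upright on the middle of its top. Stand the bamboo toothpick holder on the runner halfway between the organiser and the spiky aloe, and the steel cake tester stand halfway between the organiser and the flat rosette succulent, both in line with the pots. Leave the pill bottle and the kitchen timer where they are.

Things in the scene. Friction and masses are not known exactly. Their poses are not given: they have to be found in the camera images.
- runner: Flat cork runner fixed to the sill, 110 x 530 mm, 4 mm thick, on which both succulent pots stand. Origin at the centre of its underside, on the sill, which is also midway between the two pots; its y axis runs along its long middle line, on which both pot centres lie, z up.
- aloe: Off-white matte pot, 90 mm across and 58 mm high, with a spiky upright aloe reaching 125 mm above the sill; fixed at one end of the runner, 210 mm from the runner's centre (the two pots may be at either end). Origin at the centre of the pot's underside, 4 mm above the sill.
- rosette: The same kind of pot, 90 mm across and 58 mm high, with a flat leafy rosette reaching 90 mm above the sill; fixed at the other end of the runner, 210 mm from the runner's centre. Origin at the centre of the pot's underside, 4 mm above the sill.
- organiser_center (a point): Loose translucent plastic pill organiser, four flaps with white press buttons along one long edge, flat on top; 36 mm (its x) by 100 mm (its y) by 26 mm high, 80 g. The point is its centre, 13 mm above its underside; z up. Closed; the flaps do not move.
- cap_center (a point): Loose thimble-sized aluminium measuring cap, an open cup with its mouth up, 25 mm across at the foot, 28 mm at the rim, 32 mm high, 20 g. The point is its centre, 16 mm above its foot; z up.
- holder_center (a point): Loose round bamboo toothpick holder, 44 mm across, 60 mm high, the picks showing 7 mm above it, 70 g. The point is its centre, 30 mm above its foot; z up.
- tester_center (a point): Loose stainless cake tester stand: a round foot 56 mm across and 8 mm high (sloping to 11 mm at the column), carrying a round column 24 mm across up to 60 mm, with two small loops up to 75 mm above its foot, 160 g; grasp it by the column. The point is on its axis, 30 mm above its underside; z up.
- bottle_center (a point): Loose amber pill bottle with a white cap, 42 mm across, 68 mm high; a bystander not to be moved. The point is its centre, 34 mm above its foot.
- timer_center (a point): Loose small wooden kitchen timer, a 34 mm square block 30 mm high with a white dial on top, 40 mm in all; a bystander not to be moved. The point is on its axis, 18 mm above its foot.

How it is judged (in metres and radians):
At the end, for the whole second after the job is handed in: Organiser on the runner within 13 mm of its centre, along it to 0.2 rad; cap upright on top, 11 mm; holder and tester stand upright on the runner between organiser and aloe / rosette, 89-121 mm from that pot's axis, 15 mm from the middle line; all at rest (z of organiser_center in the frame of runner between 0.012 and 0.022 m and angle between each of organiser_center, cap_center, holder_center, tester_center's own z axis and vertical below 0.12 rad and linear speed of each of organiser, cap, holder, tester below 0.02 m/s and angular speed of each of organiser, cap, holder, tester below 0.3 rad/s and z of cap_center in the frame of runner between 0.041 and 0.051 m and z of holder_center in the frame of runner between 0.029 and 0.039 m and z of tester_center in the frame of runner between 0.029 and 0.039 m and x of organiser_center in the frame of runner between -0.013 and 0.013 m and y of organiser_center in the frame of runner between -0.013 and 0.013 m and angle between the y axis of organiser_center and the y axis of runner, either way round below 0.2 rad and horizontal distance between cap_center and organiser_center below 0.011 m and x of holder_center in the frame of runner between -0.015 and 0.015 m and horizontal distance between holder_center and aloe between 0.089 and 0.121 m and horizontal distance between each of holder_center, tester_center and runner below 0.125 m and x of tester_center in the frame of runner between -0.015 and 0.015 m and horizontal distance between tester_center and rosette between 0.089 and 0.121 m); the robot touches nothing.
It fails at once if the pill bottle is shifted by more than 15 mm (distance of bottle_center from where it was at the start of the episode above 0.015 m).
It fails at once if the kitchen timer is shifted by more than 15 mm (distance of timer_center from where it was at the start of the episode above 0.015 m).
It also fails if it takes over 114 s, if anything falls off the work surface, if the arm or the gripper's body presses on something with over 40 N, if the wrist force passes 120 N, or if a joint passes its speed limit or range.

## Robot

A 6-joint arm with a two-finger parallel gripper is mounted at the origin on the work surface. World frame = base frame: x ahead of the robot, y to its left, z up, the work surface at z = 0. Lengths are in m, angles in degrees, forces in N, time in s.
With the tool pointing down it reaches from about 0.4 to 0.825 m from the base axis. Payload 7 kg.
Tool frame: the origin (TCP) lies at the very end of the fingers, on their centre line; the grasp point (between the pads) lies 19 mm behind it (ctrl.grip_point_offset is the distance from the TCP to the grasp point, in m); x points along the fingers, z is the direction in which the jaws open and shut, and the axes are right-handed (so a half turn about x gives the same grasp; the last joint's range is limited). The gripper opens to 88 mm and grips with 3 to 60 N. Pads are 19 mm wide; open, the fingers measure 130 mm over their backs; the gripper's body (78 mm by 193 mm) begins 47 mm behind the grasp point.
Start: joints at [92.481, 20.546, 0.682, 0, -70.136, -16.507], TCP at [0.164, 0.655, 0.227] pointing down, gripper open.
Joint ranges: [-176.03, 176.03], [-82.01, 121.73], [-58.28, 71.71], [-173.87, 95.51], [-174.79, -0.11], [-173.66, 173.66]. Speed limits (degrees/s): [136.94, 136.94, 172.46, 180, 180, 180].

## Interface

Orientations are given as [roll, pitch, yaw] about the fixed x, y, z axes, in that order (R = Rz(yaw) Ry(pitch) Rx(roll)).
In Python, from plant import get_obs, snapshot, calibration, close_job, ctrl gives the robot as it stands.
- The arm moves only by the tool move_arm, never from a script. Its argument "commands" is a list that holds one entry, the list of rows, each a list of 4 numbers: the shift along the tool's x, y, z in cm, then the turn about the tool's x in rad. In form: [[[dx, dy, dz, spin], ...]]. A call has 1 to 8 rows; each row shifts and turns the commanded pose from where the row before left it, along the tool's axes as they then stand; what a row does not reach is not made up. A row lasts 1/10 s, in which the tool goes at most 50 mm and 8.59 degrees, less where a joint would pass 70% of its speed; a pose out of reach is approached as far as the arm can. A call with a gripper value outside its range is refused whole. "jaw" is the finger opening in cm, from 0 to 8.76, set as the call begins (left out, the last holds). The fingers move at their own pace and stop on an object; the grip force is fixed at half the most. Time passes only in rows, so rows that do not move let the fingers close. It gives the time, the measured TCP pose, the force and the opening at its end, in the units of the state.
- get_obs(): the state, without advancing time (a new reading comes with each control period).
- snapshot(name): name is "scene" or "top" or "wrist"; returns (picture, depth): 420x560x3 uint8, red, green, blue; 420x560 float32, m along the optical axis (not along the pixel's ray), 0 where there is no reading.
- calibration(name): a dict with "mtx" (3x3 intrinsics, pixels), "T" (4x4, takes a point from camera to world coordinates); the wrist camera has in their place "tool_from_camera" (4x4, takes a point from camera to tool coordinates, whose origin is the TCP and whose axes are the tool frame's). Camera axes: x right, y up, looking along -z (the intrinsics and any distortion apply to the point x, -y, -z); pixel columns grow to the right and rows downward; lengths in m; the calibration is good to about 2 mm. A picture is of the moment at which its call begins: read the wrist's pose just before it. calibration takes no time and is no camera call.
- close_job(): hands the job in, once; it reports no verdict.
The state is a dict: "clock": time; "joint_pos": joint angles; "qvel": joint speeds; "tau": joint torques, N m; "tool_pos": TCP position; "orientation": TCP orientation; "force": force on the tool from outside, world axes, zero at the start; "moment": the same for the moment, N m; "opening": finger opening in m.
Only numpy, scipy, OpenCV 4.12 (cv2) and the standard library are available. Lean on these libraries where they do the work, as an engineer would, in place of code of your own. Each camera call takes 0.05 s, during which the arm holds its last target. There are 200 camera calls.

## Working session

There is one attempt and no reset: what is moved stays moved. The work goes in short steps, Python scripts to look and compute and a tool call to move; the robot and the scene stay as the last step left them, time stands still between calls to the robot, and variables do not carry over. Pictures are saved under pics/ and viewed, about 12 in all and at most 16, crops included, and the job is handed in when it is done.

Besides the shell and the picture viewer there is one more tool, called after "Request:" in YAML: its name, and indented under it one key for each argument. move_arm: Moves the arm, as the interface text tells. Its arguments: {"type":"object","properties":{"commands":{"type":"array"},"jaw":{"type":"number"}},"required":["commands"]}

```bash
mkdir -p pics
python3 - <<'E'
from plant import *
import cv2,numpy as np
for n in("scene","top"):
    p,d=snapshot(n); cv2.imwrite(f"pics/{n}0.png",p[:,:,::-1]); np.save(f"{n}0.npy",d)
    c=calibration(n); print(n,c)
print(calibration("wrist")); print(get_obs())
E
```

```text
scene {'mtx': array([[496.79009034,   0.        , 275.32564158],
       [  0.        , 496.79009034, 213.82405739],
       [  0.        ,   0.        ,   1.        ]]), 'T': array([[ 0.88792175, -0.32318729,  0.32733003,  0.91063032],
       [ 0.45962264,  0.65194839, -0.60308402, -0.65178201],
       [-0.01849319,  0.6859397 ,  0.72742335,  0.84060076],
       [ 0.        ,  0.        ,  0.        ,  1.        ]])}
top {'mtx': array([[447.37241104,   0.        , 276.48750177],
       [  0.        , 447.37241104, 209.86729645],
       [  0.        ,   0.        ,   1.        ]]), 'T': array([[-0.00583643,  0.99860689, -0.05244254,  0.48491977],
       [-0.99996737, -0.00612125, -0.00527211,  0.00758287],
       [-0.00558578,  0.05241006,  0.99861003,  1.1312403 ],
       [ 0.        ,  0.        ,  0.        ,  1.        ]])}
{'mtx': array([[370.76971411,   0.        , 278.33493505],
       [  0.        , 370.76971411, 207.94591209],
       [  0.        ,   0.        ,   1.        ]]), 'tool_from_camera': array([[ 6.79412433e-04,  2.57724784e-01, -9.66218130e-01,
        -1.58705649e
[... 205 characters left out ...]
0000000e+00,  0.00000000e+00,
         1.00000000e+00]])}
{'clock': 0.1, 'joint_pos': array([ 9.24810252e+01,  2.05855202e+01,  6.38274153e-01, -1.78287605e-02,
       -7.01346941e+01, -1.65074318e+01]), 'qvel': array([ 0.0806266 , -0.101932  ,  0.1685561 ,  0.05978608, -0.02979443,
        0.07571428]), 'tau': array([-1.14636037e-03, -5.84160197e+01,  2.93752617e+01,  7.01575130e+00,
        1.01533189e-02, -4.96433904e-05]), 'tool_pos': array([0.16351273, 0.65444361, 0.22573083]), 'orientation': array([  4.94830056,  89.91636271, -99.0841764 ]), 'force': array([-0.10897692,  0.60998954, -0.121087  ]), 'moment': array([-0.05412005, -0.0085816 , -0.0018101 ]), 'opening': 0.08748565325247387}
```

View pics/scene0.png

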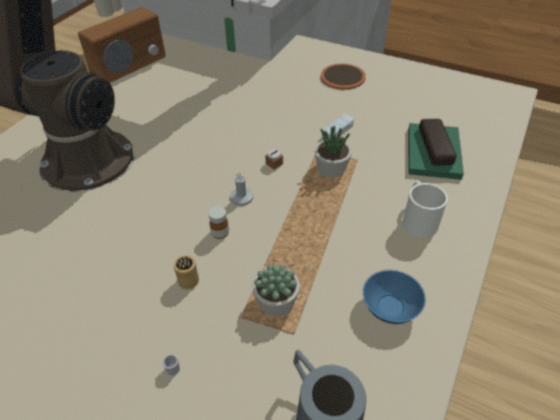

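View pics/top0.png

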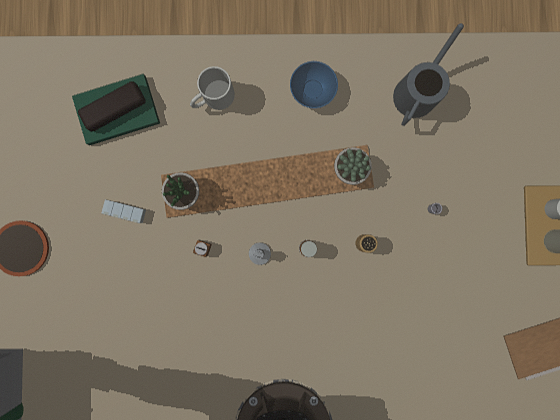

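```bash
cat > h.py <<'E'
from plant import *
import cv2,numpy as np
def cloud(name,d,T=None):
    c=calibration(name); K=c["mtx"]; T=c["T"] if T is None else T
    v,u=np.mgrid[:420,:560]
    P=np.stack([(u-K[0,2])/K[0,0]*d,-(v-K[1,2])/K[1,1]*d,-d,np.ones_like(d)],-1)
    W=(P@T.T)[...,:3]; W[d==0]=np.nan
    return W
def comps(W,lo,hi,box,minn=5):
    m=(W[...,2]>lo)&(W[...,2]<hi)&(W[...,0]>box[0])&(W[...,0]<box[1])&(W[...,1]>box[2])&(W[...,1]<box[3])
    n,l=cv2.connectedComponents(m.astype(np.uint8))
    for i in range(1,n):
        q=W[l==i]
        if len(q)<minn: continue
        (c,s,a)=cv2.minAreaRect((q[:,:2]*1000).astype(np.float32))
        vs,us=np.where(l==i)
        print(f"px({us.mean():.0f},{vs.mean():.0f}) n{len(q)} mean{q.mean(0).round(4)} zmax{q[:,2].max():.3f} rect c{np.round(c,1)} s{np.round(s,1)} a{a:.1f}")
E
python3 - <<'E'
from h import *
d=np.load("top0.npy"); W=cloud("top",d)
print(W[300,280],W[230,330],W[185,270])
for lo,hi in((.008,.2),(.018,.2),(.05,.2)):
    print(lo); comps(W,lo,hi,(.33,.75,-.45,.5))
# runner
p=cv2.imread("pics/top0.png"); 
c=p[110:270,80:460]; cv2.imwrite("pics/topc.png",cv2.resize(c,None,fx=2.1,fy=2.1,interpolation=2))
hsv=cv2.cvtColor(p,cv2.COLOR_BGR2HSV)
m=((hsv[...,0]<14)&(hsv[...,1]>90)&(W[...,2]<.012)).astype(np.uint8); m[:130]=0;m[230:]=0;m[:,:150]=0;m[:,390:]=0
q=W[m>0][:,:2]; print(m.sum(),cv2.minAreaRect((q*1000).astype(np.float32)))
E
```

```text
[0.31822278 0.00607517 0.0005975 ] [ 0.4925878  -0.12094675  0.00257209] [0.6073345  0.02960215 0.00310516]
0.008
px(405,122) n24 mean[ 0.7476 -0.2939  0.0777] zmax0.101 rect c[ 747.7 -294.3] s[8.5 4.5] a67.5
px(101,134) n510 mean[0.7371 0.4514 0.0239] zmax0.058 rect c[731.7 435.1] s[ 36.6 128.2] a0.0
px(352,165) n1096 mean[ 0.6454 -0.1675  0.0754] zmax0.101 rect c[ 647.2 -170. ] s[88.3 88.4] a62.5
px(180,190) n1103 mean[0.5887 0.2418 0.0743] zmax0.129 rect c[589.8 244.3] s[88.5 88.3] a46.0
px(123,211) n614 mean[0.5432 0.3941 0.0257] zmax0.032 rect c[543.7 397. ] s[101.5  36. ] a75.4
px(435,208) n92 mean[ 0.5457 -0.3792  0.0238] zmax0.035 rect c[ 546.4 -379.2] s[25.1 27.2] a57.5
px(366,243) n322 mean[ 0.4614 -0.2016  0.0554] zmax0.072 rect c[ 460.8 -204. ] s[42.3 42. ] a43.5
px(307,248) n251 mean[ 0.4505 -0.06    0.0609] zmax0.073 rect c[450.2 -60.6] s[39.9 39.9] a11.4
px(202,248) n213 mean[0.4507 0.1973 0.0326] zmax0.043 rect c[450.7 199.6] s[35.  34.2] a71.0
px(259,253) n309 mean[0.4367 0.0563 0.0239] zmax0.076 rect c[435.9  57.2] s[52.4 52.5] a27.6
0.018
px(405,122) n24 mean[ 0.74
[... 998 characters left out ...]
7.7 -294.3] s[8.5 4.5] a67.5
px(89,127) n25 mean[0.7469 0.4686 0.0543] zmax0.058 rect c[746.  469.2] s[ 7.5 21.3] a0.7
px(352,165) n1093 mean[ 0.6453 -0.1676  0.0756] zmax0.101 rect c[ 647.2 -170. ] s[88.3 88.4] a62.5
px(180,190) n1096 mean[0.5885 0.2419 0.0747] zmax0.129 rect c[590.7 244.7] s[88.1 87.7] a1.5
px(368,243) n271 mean[ 0.4612 -0.204   0.0601] zmax0.072 rect c[ 460.9 -204.1] s[42.3 41.8] a43.5
px(308,248) n203 mean[ 0.4493 -0.0619  0.0676] zmax0.073 rect c[448.6 -62. ] s[35.6 35.6] a89.6
px(258,254) n80 mean[0.4366 0.0569 0.0613] zmax0.076 rect c[437.2  56.7] s[21.6 21.4] a88.5
285 ((617.7481079101562, 37.60345458984375), (107.32183837890625, 527.781982421875), 8.024121284484863)
```

View pics/topc.png

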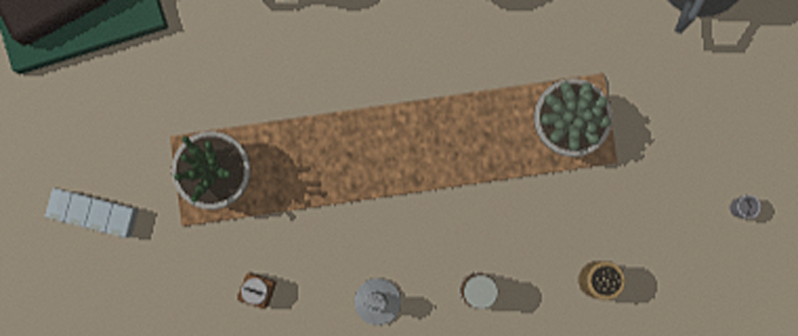

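```bash
cat >> h.py <<'E'
def state():
    o=get_obs(); r,p,y=np.radians(o["orientation"])
    from scipy.spatial.transform import Rotation as S
    R=S.from_euler("xyz",[r,p,y]).as_matrix(); return o,R
def plan(x,y,z,th):
    from scipy.spatial.transform import Rotation as S
    o,R=state(); cur=np.degrees(np.arctan2(R[1,2],R[0,2]))
    s=-((th-cur+90)%180-90); R2=R@S.from_euler("x",s,degrees=True).as_matrix()
    d=R2.T@(np.array([x,y,z])-o["tool_pos"])*100
    print("t",round(o["clock"],2),"tcp",o["tool_pos"].round(4),"jaw",cur.round(2),"open",round(o["opening"],4),"F",o["force"].round(1))
    print("spin rad",np.radians(s).round(3),"then shift cm",d.round(2),"j",o["joint_pos"].round(1))
E
python3 -c "
from h import *
plan(.544,.397,.2,-14.6)"
```

```text
t 0.1 tcp [0.1635 0.6544 0.2257] jaw -104.03 open 0.0875 F [-0.1  0.6 -0.1]
spin rad -1.561 then shift cm [  2.6  -15.32  43.31] j [ 92.5  20.6   0.6  -0.  -70.1 -16.5]
```

Request:
move_arm:
  commands:
    - [[0,0,0,0.145],[0,0,0,0.145],[0,0,0,0.145],[0,0,0,0.145],[0,0,0,0.145],[0,0,0,0.145],[0,0,0,0.145],[0,0,0,0.145]]

```text
clock: 0.9
tool_pos: [0.1636, 0.6546, 0.226]
orientation: [70.3, 89.9, -100.6]
force: [1.3, -0.4, 0.3]
opening: 0.0875
```

Request:
move_arm:
  commands:
    - [[0,0,0,0.145],[0,0,0,0.145],[0,0,0,0.131],[0,0,0,0],[0,0,0,0]]

```text
clock: 1.4
tool_pos: [0.1636, 0.6547, 0.2262]
orientation: [99.5, 90.0, -94.9]
force: [-0.3, 0.6, 0.6]
opening: 0.0878
```

```bash
python3 -c "
from h import *
plan(.544,.397,.2,-14.6)"
```

```text
t 1.4 tcp [0.1636 0.6547 0.2262] jaw 165.61 open 0.0878 F [-0.3  0.6  0.6]
spin rad 0.004 then shift cm [  2.63  15.35 -43.31] j [  92.5   20.6    0.7   -0.   -70.1 -106.9]
```

Request:
move_arm:
  commands:
    - [[0.2,1.2,-3.4,0],[0.2,1.2,-3.4,0],[0.2,1.2,-3.4,0],[0.2,1.2,-3.4,0],[0.2,1.2,-3.4,0],[0.2,1.2,-3.4,0],[0.2,1.2,-3.4,0],[0.2,1.2,-3.4,0]]

```text
clock: 2.2
tool_pos: [0.4036, 0.4924, 0.2105]
orientation: [-93.4, 90.0, 72.2]
force: [0.2, 0.7, -0.7]
opening: 0.0877
```

Request:
move_arm:
  commands:
    - [[0.2,1.2,-3.4,0],[0.2,1.2,-3.4,0],[0.2,1.2,-3.4,0],[0.2,1.2,-3.4,0],[0.2,0.9,-2.5,0],[0,0,0,0],[0,0,0,0],[0,0,0,0]]

```text
clock: 3.0
tool_pos: [0.5435, 0.398, 0.2006]
orientation: [-14.0, 90.0, 151.5]
force: [-0.2, -0.2, 0.3]
opening: 0.0877
```

```bash
cat >> h.py <<'E'
def wrist(fn,box,lo,hi,crop=None):
    o,R=state(); T=np.eye(4); T[:3,:3]=R; T[:3,3]=o["tool_pos"]
    p,d=snapshot("wrist"); W=cloud("wrist",d,T@calibration("wrist")["tool_from_camera"])
    cv2.imwrite(f"pics/{fn}.png",p[:,:,::-1]); comps(W,lo,hi,box,30); return W
E
python3 -c "
from h import *
plan(.544,.397,.2,-14.6)
wrist('w1',(.45,.64,.3,.5),.012,.05)"
```

```text
t 3.0 tcp [0.5435 0.398  0.2006] jaw 165.49 open 0.0877 F [-0.2 -0.2  0.3]
spin rad 0.002 then shift cm [ 0.06  0.08 -0.07] j [ 52.8  21.3  -1.6  -0.  -67.1 -67.3]
px(281,182) n4202 mean[0.5403 0.3952 0.0262] zmax0.029 rect c[540.9 397.5] s[99.9 36.1] a75.2
```

View pics/w1.png

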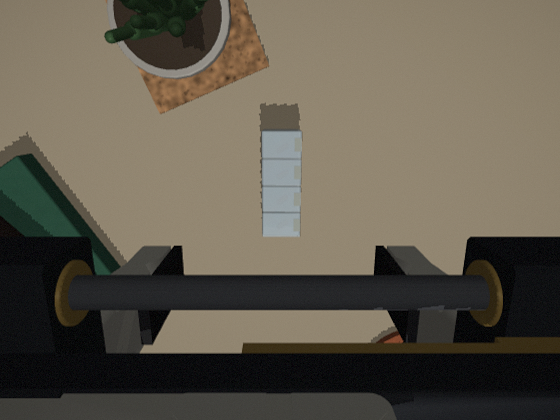

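Request:
move_arm:
  commands:
    - [[2.5,0.1,0,0],[2.5,0,0.1,0],[2.5,0,0,0],[2.5,0,0,0],[2.5,0,0,0],[2.5,0,0,0],[2,0,0,0],[1,0,0,0]]

```text
clock: 3.85
tool_pos: [0.5413, 0.397, 0.0188]
orientation: [60.0, 89.9, -134.5]
force: [-0.2, -0.1, 0.0]
opening: 0.0878
```

Request:
move_arm:
  commands:
    - [[1,0,0,0],[0.5,0,0,0],[0,0,0,0],[0,0,0,0]]

```text
clock: 4.25
tool_pos: [0.5431, 0.3973, 0.0063]
orientation: [-121.5, 89.9, 43.9]
force: [-0.5, 0.4, 0.3]
opening: 0.0878
```

Request:
move_arm:
  commands:
    - [[0,0,0,0],[0,0,0,0],[0,0,0,0],[0,0,0,0],[0,0,0,0],[0,0,0,0],[0,0,0,0],[0,0,0,0]]
  jaw: 3

```text
clock: 5.05
tool_pos: [0.5428, 0.3969, 0.0055]
orientation: [36.0, 90.0, -158.6]
force: [0.2, 1.3, -0.1]
opening: 0.0353
```

Request:
move_arm:
  commands:
    - [[-1,0,0,0],[-2.5,0,0,0],[-3,0,0,0],[-3,0,0,-0.1],[-3,0,0,-0.1],[-3,0,0,-0.1],[-3,0,0,-0.09],[-1,0,0,0]]
  jaw: 3

```text
clock: 5.85
tool_pos: [0.544, 0.3977, 0.2053]
orientation: [-145.3, 89.7, 42.6]
force: [0.8, -0.2, 0.1]
opening: 0.0356
```

```bash
python3 -c "
from h import *
plan(.618,.0375,.2,7.83)"
```

```text
t 5.85 tcp [0.544  0.3977 0.2053] jaw -172.11 open 0.0356 F [ 0.8 -0.2  0.1]
spin rad 0.001 then shift cm [ 0.42 36.7  -2.42] j [ 52.7  21.   -1.5   0.1 -67.2 -44.9]
```

Request:
move_arm:
  commands:
    - [[0,3.3,-0.2,0],[0,3.3,-0.2,0],[0,3.3,-0.2,0],[0,3.3,-0.2,0],[0,3.3,-0.2,0],[0,3.3,-0.2,0],[0,3.3,-0.2,0],[0,3.3,-0.2,0]]

```text
clock: 6.65
tool_pos: [0.5939, 0.136, 0.2004]
orientation: [-0.6, 90.0, -173.0]
force: [0.0, -0.2, -0.9]
opening: 0.036
```

Request:
move_arm:
  commands:
    - [[0,3.3,-0.2,0],[0,3,-0.2,0],[0,2.5,-0.2,0],[0,1.5,-0.2,0],[0,0,0,0],[0,0,0,0],[0,0,0,0]]

```text
clock: 7.35
tool_pos: [0.6158, 0.0372, 0.2005]
orientation: [-47.5, 90.0, 140.3]
force: [-0.2, -0.7, -2.2]
opening: 0.0358
```

```bash
python3 -c "
from h import *
plan(.618,.0375,.2,7.83)
W=wrist('w2',(.45,.75,-.28,.3),.055,.075)
comps(W,.15,.25,(.45,.75,-.28,.3))"
```

```text
t 7.35 tcp [0.6158 0.0372 0.2005] jaw -172.25 open 0.0358 F [-0.2 -0.7 -2.2]
spin rad -0.001 then shift cm [ 0.05  0.   -0.22] j [ 21.6  16.1  -9.2  -0.  -64.7 -13.8]
px(502,98) n1237 mean[ 0.4585 -0.0615  0.066 ] zmax0.070 rect c[458.2 -61.6] s[16.4 36.6] a0.3
px(279,222) n13169 mean[0.6196 0.0117 0.2206] zmax0.236 rect c[619.8  10.6] s[67.6 46.1] a7.7
px(222,324) n551 mean[0.635  0.0432 0.2455] zmax0.250 rect c[635.4  43.2] s[ 4.3 14.9] a8.2
px(279,325) n2706 mean[0.6135 0.0563 0.2214] zmax0.224 rect c[613.5  56.5] s[36.  16.4] a7.7
px(335,324) n554 mean[0.5964 0.038  0.2454] zmax0.250 rect c[596.1  37.8] s[ 4.2 15.1] a7.5
```

View pics/w2.png

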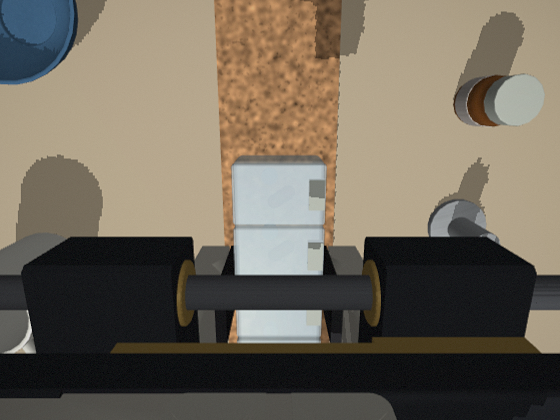

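```bash
python3 -c "
from h import *
o,R=state(); T=np.eye(4); T[:3,:3]=R; T[:3,3]=o['tool_pos']
p,d=snapshot('wrist'); W=cloud('wrist',d,T@calibration('wrist')['tool_from_camera'])
for v in (150,155,160,165,180,230,260,320,335,340,345): print(v,W[v,270].round(4))
hsv=cv2.cvtColor(p,cv2.COLOR_RGB2HSV)
for v in (80,110,140):
  m=np.where((hsv[v,:,1]>100)&(hsv[v,:,0]<15))[0]; m=m[(m>190)&(m<370)]; print(v,m.min(),m.max(),W[v,m.min()].round(4),W[v,m.max()].round(4))
for v in (180,220): print(v,[ (u,W[v,u].round(4)) for u in (236,320)])
"
```

```text
150 [0.6284 0.0079 0.0048]
155 [ 0.6265 -0.0113  0.1999]
160 [ 0.6262 -0.0112  0.215 ]
165 [ 0.6259 -0.0102  0.2213]
180 [ 0.6252 -0.0045  0.2212]
230 [0.6226 0.0147 0.2225]
260 [0.621  0.0272 0.2222]
320 [0.6174 0.0546 0.221 ]
335 [0.6165 0.0619 0.2207]
340 [0.6163 0.0632 0.2224]
345 [0.621  0.0151 0.2941]
80 218 338 [ 0.6835 -0.0483  0.0029] [ 0.5754 -0.0631  0.0036]
110 220 337 [ 0.679  -0.0222  0.0044] [ 0.5719 -0.0369  0.0052]
140 221 333 [0.6754 0.0049 0.0049] [ 0.5707 -0.0095  0.0045]
180 [(236, array([ 0.638 , -0.0025,  0.22  ])), (320, array([ 0.6066, -0.0073,  0.2222]))]
220 [(236, array([0.6362, 0.013 , 0.2208])), (320, array([0.604 , 0.0082, 0.222 ]))]
```

Request:
move_arm:
  commands:
    - [[2.5,0,-0.1,0],[2.5,0,0,0],[2.5,0,0,0],[2.5,0,0,0],[2.5,0,0,0],[2.5,0,0,0],[1.5,0,0,0],[1,0,0,0]]

```text
clock: 8.25
tool_pos: [0.6163, 0.0371, 0.0241]
orientation: [11.3, 89.9, -160.9]
force: [0.1, -0.6, -0.7]
opening: 0.0359
```

Request:
move_arm:
  commands:
    - [[1,0,0,0],[0.4,0,0,0],[0,0,0,0],[0,0,0,0],[0,0,0,0]]

```text
clock: 8.75
tool_pos: [0.6175, 0.0367, 0.0124]
orientation: [-170.6, 89.9, 17.2]
force: [-0.2, -1.0, -0.8]
opening: 0.036
```

Request:
move_arm:
  commands:
    - [[0.2,0,0,0],[0,0,0,0],[0,0,0,0]]

```text
clock: 9.05
tool_pos: [0.617, 0.0365, 0.0097]
orientation: [165.5, 90.0, -6.8]
force: [-0.2, 0.1, -0.9]
opening: 0.0357
```

Request:
move_arm:
  commands:
    - [[0,0,0,0],[0,0,0,0],[0,0,0,0],[0,0,0,0],[-1,0,0,0],[-3,0,0,0],[-4,0,0,0],[-4,0,0,0]]
  jaw: 8

```text
clock: 9.85
tool_pos: [0.6166, 0.0364, 0.1314]
orientation: [27.6, 90.0, -144.7]
force: [1.1, 0.2, 0.8]
opening: 0.0798
```

```bash
python3 -c "
from h import *
plan(.546,-.379,.2,7.83)"
```

```text
t 9.85 tcp [0.6166 0.0364 0.1314] jaw -172.26 open 0.0798 F [1.1 0.2 0.8]
spin rad -0.002 then shift cm [-6.84 40.19 12.66] j [ 21.5  19.5 -14.    0.  -56.5 -13.7]
```

Request:
move_arm:
  commands:
    - [[-3,0,0,0],[-3,1.5,0.5,0],[-0.8,3.5,1.1,0],[0,3.5,1.1,0],[0,3.5,1.1,0],[0,3.5,1.1,0],[0,3.5,1.1,0],[0,3.5,1.1,0]]
  jaw: 7

```text
clock: 10.65
tool_pos: [0.5764, -0.1973, 0.1986]
orientation: [164.9, 89.9, -7.3]
force: [0.6, 0.2, -0.4]
opening: 0.0701
```

Request:
move_arm:
  commands:
    - [[0,3.5,1.1,0],[0,3.5,1.1,0],[0,3.5,1.1,0],[0,3.5,1.1,0],[0,3.2,1.1,0],[0,0,0,0],[0,0,0,0],[0,0,0,0]]

```text
clock: 11.45
tool_pos: [0.5456, -0.3733, 0.198]
orientation: [174.8, 90.0, 2.5]
force: [0.3, 0.2, 0.4]
opening: 0.0696
```

```bash
python3 -c "
from h import *
plan(.546,-.379,.2,7.83)
wrist('w3',(.48,.61,-.45,-.32),.02,.05)"
```

```text
t 11.45 tcp [ 0.5456 -0.3733  0.198 ] jaw -172.25 open 0.0696 F [0.3 0.2 0.4]
spin rad -0.001 then shift cm [-0.2   0.57  0.04] j [-17.5  20.3  -3.5  -0.  -66.2  25.3]
px(282,183) n366 mean[ 0.5432 -0.3785  0.0301] zmax0.034 rect c[ 543.7 -379.7] s[26.7 26.6] a9.3
```

Request:
move_arm:
  commands:
    - [[2.5,0.6,0.1,0],[2.5,0,0,0],[2.5,0,0,0],[2.5,0,0,0],[2.5,0,0,0],[2.5,0,0,0],[1.5,0,0,0],[1,0,0,0]]

```text
clock: 12.3
tool_pos: [0.5454, -0.379, 0.0216]
orientation: [-25.5, 89.9, 162.3]
force: [0.0, -0.6, 0.3]
opening: 0.0699
```

Request:
move_arm:
  commands:
    - [[0.8,0,0,0],[0.3,0,0,0],[0,0,0,0],[0,0,0,0]]

```text
clock: 12.7
tool_pos: [0.5459, -0.3801, 0.0124]
orientation: [147.6, 89.9, -24.6]
force: [-0.4, 0.1, 1.2]
opening: 0.0703
```

Request:
move_arm:
  commands:
    - [[0,0,0,0],[0,0,0,0],[0,0,0,0],[0,0,0,0],[0,0,0,0],[0,0,0,0],[0,0,0,0],[0,0,0,0]]
  jaw: 2

```text
clock: 13.5
tool_pos: [0.5454, -0.3799, 0.0116]
orientation: [14.3, 90.0, -158.0]
force: [0.6, -0.3, 0.3]
opening: 0.0262
```

Request:
move_arm:
  commands:
    - [[-1,0,0,0],[-2.5,0,0,0],[-3,0,0,0],[-3,0,0,0],[-3,0,0,0],[-3,-1,-0.3,0],[-2,-3,-1,0],[0,-3.5,-1.1,0]]

```text
clock: 14.3
tool_pos: [0.5606, -0.303, 0.1912]
orientation: [151.3, 89.6, -21.0]
force: [0.9, 1.2, -0.8]
opening: 0.0259
```

Request:
move_arm:
  commands:
    - [[0,-3.5,-1.1,0],[0,-3.5,-1.1,0],[0,-3.5,-1.1,0],[0,-3.5,-1.1,0],[0,-3.5,-1.1,0],[0,-3.5,-1.1,0],[0,-3.5,-1.1,0],[0,-3.5,-1.1,0]]

```text
clock: 15.1
tool_pos: [0.6086, -0.0115, 0.1876]
orientation: [-177.3, 89.9, 10.5]
force: [0.6, -0.8, 0.1]
opening: 0.0262
```

```bash
python3 -c "
from h import *
plan(.617,.0365,.1,7.83)"
```

```text
t 15.1 tcp [ 0.6086 -0.0115  0.1876] jaw -172.26 open 0.0262 F [ 0.6 -0.8  0.1]
spin rad -0.001 then shift cm [ 8.76 -4.64 -1.47] j [ 17.3  15.9 -11.3   0.  -62.8  -9.5]
```

Request:
move_arm:
  commands:
    - [[2,-2.2,-0.8,0],[2,-1.8,-0.6,0],[2,-0.4,0,0],[2,0,0,0],[0,0,0,0],[0,0,0,0],[0,0,0,0]]

```text
clock: 15.8
tool_pos: [0.6174, 0.0324, 0.1082]
orientation: [-177.9, 89.9, 9.9]
force: [0.5, -0.3, -0.1]
opening: 0.0258
```

```bash
python3 -c "
from h import *
plan(.617,.0365,.0425,7.83)
W=wrist('w4',(.58,.65,-.05,.1),.02,.04)
comps(W,.09,.125,(.58,.65,-.05,.1))"
```

```text
t 15.8 tcp [0.6174 0.0324 0.1082] jaw -172.27 open 0.0258 F [ 0.5 -0.3 -0.1]
spin rad -0.002 then shift cm [ 6.57 -0.41 -0.  ] j [ 21.1  20.8 -15.6   0.  -53.5 -13.4]
px(278,192) n5085 mean[0.6201 0.0165 0.0302] zmax0.033 rect c[619.   23.7] s[36.1 73.7] a7.8
px(296,248) n1308 mean[0.6117 0.0215 0.1148] zmax0.125 rect c[610.2  24.6] s[39.8 11.2] a4.1
px(234,252) n455 mean[0.638  0.0255 0.1182] zmax0.125 rect c[637.1  26.7] s[ 8.4 19.4] a61.7
px(278,268) n537 mean[0.6172 0.038  0.1019] zmax0.119 rect c[617.4  37.9] s[21.5  8.8] a0.7
```

View pics/w4.png

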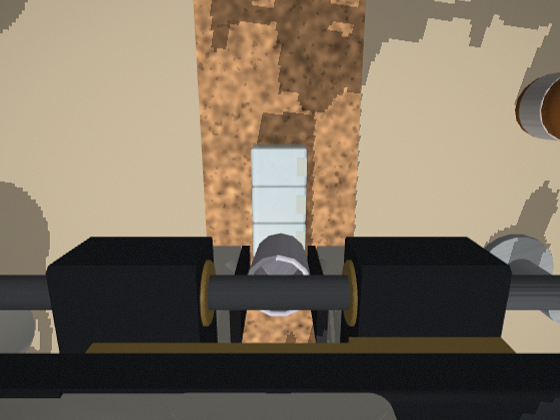

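Request:
move_arm:
  commands:
    - [[2,-0.4,0,0],[2,0,0,0],[1.2,0,0,0],[0.8,0,0,0],[0.4,0,0,0],[0,0,0,0],[0,0,0,0]]

```text
clock: 16.55
tool_pos: [0.6165, 0.0365, 0.0432]
orientation: [-176.9, 89.9, 10.8]
force: [0.0, -0.4, 0.9]
opening: 0.0261
```

Request:
move_arm:
  commands:
    - [[0.1,0,0,0],[0,0,0,0],[0,0,0,0],[0,0,0,0]]

```text
clock: 16.95
tool_pos: [0.616, 0.0365, 0.0418]
orientation: [-170.6, 90.0, 17.2]
force: [0.5, 0.2, -0.9]
opening: 0.0256
```

Request:
move_arm:
  commands:
    - [[0,0,0,0],[0,0,0,0],[0,0,0,0],[0,0,0,0],[-0.5,0,0,0],[-2,0,0,0],[-3,0,0,0],[-3,0,0,0]]
  jaw: 5.5

```text
clock: 17.75
tool_pos: [0.6157, 0.0363, 0.1275]
orientation: [19.9, 89.9, -152.3]
force: [0.7, 0.6, 0.1]
opening: 0.0549
```

```bash
python3 -c "
from h import *
plan(.4605,-.2035,.2,7.83)"
```

```text
t 17.75 tcp [0.6157 0.0363 0.1275] jaw -172.26 open 0.0549 F [0.7 0.6 0.1]
spin rad -0.002 then shift cm [-7.22 21.64 18.65] j [ 21.5  19.7 -14.4   0.  -56.  -13.8]
```

Request:
move_arm:
  commands:
    - [[-3,0,0,0],[-3,1.5,1.3,0],[-1,3,2.6,0],[0,3,2.6,0],[0,3,2.6,0],[0,3,2.6,0],[0,3,2.6,0],[0,3,2.6,0]]
  jaw: 8.5

```text
clock: 18.55
tool_pos: [0.4737, -0.1807, 0.1972]
orientation: [168.9, 89.9, -3.4]
force: [-0.1, -0.6, -0.0]
opening: 0.0848
```

Request:
move_arm:
  commands:
    - [[0,2,1.8,0],[0,0,0,0],[0,0,0,0],[0,0,0,0]]

```text
clock: 18.95
tool_pos: [0.46, -0.2015, 0.1969]
orientation: [170.4, 90.0, -1.9]
force: [0.6, 0.9, 0.0]
opening: 0.0848
```

```bash
python3 -c "
from h import *
plan(.4605,-.2035,.2,7.83)
wrist('w5',(.4,.53,-.27,-.14),.05,.065)"
```

```text
t 18.95 tcp [ 0.46   -0.2015  0.1969] jaw -172.25 open 0.0848 F [0.6 0.9 0. ]
spin rad -0.001 then shift cm [-0.31  0.21 -0.02] j [ -1.2   5.5 -23.2   0.  -61.2   8.9]
px(282,190) n2109 mean[ 0.4586 -0.2064  0.0606] zmax0.065 rect c[ 458.3 -205.1] s[42.9 43.1] a89.3
```

Request:
move_arm:
  commands:
    - [[2.5,0.3,0,0],[2.5,0,0,0],[2.5,0,0,0],[2.5,0,0,0],[2.5,0,0,0],[2.5,0,0,0],[1.5,0,0,0],[0.8,0,0,0]]

```text
clock: 19.8
tool_pos: [0.4597, -0.204, 0.022]
orientation: [-10.6, 89.9, 177.2]
force: [1.1, -1.1, 0.9]
opening: 0.0856
```

Request:
move_arm:
  commands:
    - [[0.4,0,0,0],[0,0,0,0],[0,0,0,0]]

```text
clock: 20.1
tool_pos: [0.4607, -0.2047, 0.0202]
orientation: [163.9, 89.9, -8.3]
force: [-0.6, -0.4, 0.4]
opening: 0.0849
```

Request:
move_arm:
  commands:
    - [[0,0,0,0],[0,0,0,0],[0,0,0,0],[0,0,0,0],[0,0,0,0],[0,0,0,0],[0,0,0,0]]
  jaw: 3.5

```text
clock: 20.8
tool_pos: [0.4599, -0.2048, 0.0196]
orientation: [-0.4, 90.0, -172.7]
force: [-1.1, -0.4, 1.3]
opening: 0.0431
```

Request:
move_arm:
  commands:
    - [[-1,0,0,0],[-2.5,0,0,0],[-3,0,0,0],[-3,0,0,0],[-3,0,0,0],[-3,0,0,0],[-2.5,0,0,0],[0,0,0,0]]

```text
clock: 21.6
tool_pos: [0.4619, -0.2052, 0.204]
orientation: [162.0, 89.6, -10.2]
force: [-0.3, 0.2, -0.4]
opening: 0.0434
```

```bash
python3 -c "
from h import *
plan(.6032,.141,.2,7.83)"
```

```text
t 21.6 tcp [ 0.4619 -0.2052  0.204 ] jaw -172.23 open 0.0434 F [-0.3  0.2 -0.4]
spin rad -0.001 then shift cm [  0.46 -32.37 -18.71] j [ -1.6   5.2 -22.6   0.1 -61.8   9.3]
```

Request:
move_arm:
  commands:
    - [[0,-2,-1.2,0],[0,-3.2,-1.9,0],[0,-3.2,-1.9,0],[0,-3.2,-1.9,0],[0,-3.2,-1.9,0],[0,-3.2,-1.9,0],[0,-3.2,-1.9,0],[0,-3.2,-1.9,0]]

```text
clock: 22.4
tool_pos: [0.5708, 0.058, 0.1995]
orientation: [-4.0, 90.0, -176.3]
force: [0.9, -0.5, -1.0]
opening: 0.0435
```

Request:
move_arm:
  commands:
    - [[0,-3.2,-1.9,0],[0,-2.7,-1.5,0],[0,-2,-0.8,0],[0,0,0,0],[0,0,0,0],[0,0,0,0]]

```text
clock: 23.0
tool_pos: [0.6013, 0.1396, 0.1996]
orientation: [16.5, 90.0, -155.8]
force: [0.1, -0.3, 0.2]
opening: 0.0438
```

```bash
python3 -c "
from h import *
plan(.6032,.141,.025,7.83)
W=wrist('w6',(.55,.68,-.05,.1),.02,.04)
comps(W,.05,.07,(.55,.68,-.05,.1))"
```

```text
t 23.0 tcp [0.6013 0.1396 0.1996] jaw -172.3 open 0.0438 F [ 0.1 -0.3  0.2]
spin rad -0.002 then shift cm [17.46 -0.11 -0.21] j [ 31.2  16.2  -9.2  -0.  -64.6 -23.5]
px(276,62) n4328 mean[0.618  0.0359 0.0302] zmax0.037 rect c[617.2  37.5] s[36.  98.7] a8.0
px(279,64) n532 mean[0.6153 0.0361 0.0339] zmax0.040 rect c[615.3  36. ] s[19.8 19.2] a7.6
px(279,59) n502 mean[0.6153 0.0355 0.0607] zmax0.064 rect c[614.9  37.2] s[27.3 26.6] a50.7
```

View pics/w6.png

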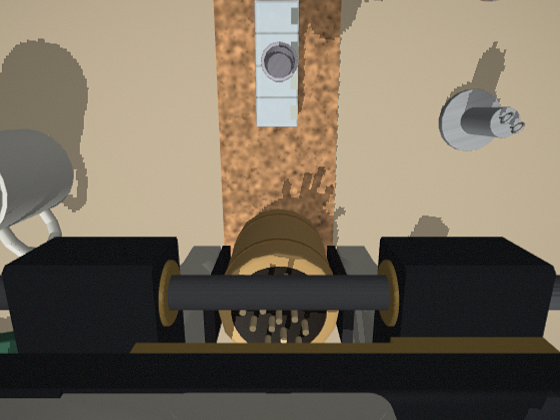

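Request:
move_arm:
  commands:
    - [[2.5,-0.1,-0.2,0],[2.5,0,0,0],[2.5,0,0,0],[2.5,0,0,0],[2.5,0,0,0],[2.5,0,0,0],[1.2,0,0,0],[0.8,0,0,0]]

```text
clock: 23.85
tool_pos: [0.6034, 0.1409, 0.029]
orientation: [27.9, 89.9, -144.4]
force: [0.1, -0.2, -0.7]
opening: 0.0436
```

Request:
move_arm:
  commands:
    - [[0.4,0,0,0],[0.1,0,0,0],[0,0,0,0],[0,0,0,0]]

```text
clock: 24.25
tool_pos: [0.6042, 0.142, 0.0255]
orientation: [-160.4, 89.9, 27.4]
force: [-0.4, -0.2, 0.1]
opening: 0.0438
```

Request:
move_arm:
  commands:
    - [[0.2,0,0,0],[0,0,0,0],[0,0,0,0],[0,0,0,0]]

```text
clock: 24.65
tool_pos: [0.6043, 0.1421, 0.0236]
orientation: [-167.6, 89.9, 20.1]
force: [-0.9, 0.4, 5.1]
opening: 0.0436
```

Request:
move_arm:
  commands:
    - [[0,0,0,0],[0,0,0,0],[0,0,0,0],[0,0,0,0],[-1,0,0,0],[-3,0,0,0],[-4,0,0,0],[-4,0,0,0]]
  jaw: 8

```text
clock: 25.45
tool_pos: [0.6034, 0.1415, 0.1443]
orientation: [36.0, 90.0, -136.3]
force: [-0.1, 0.9, 0.5]
opening: 0.0802
```

```bash
python3 -c "
from h import *
plan(.4355,.057,.22,7.83)"
```

```text
t 25.45 tcp [0.6034 0.1415 0.1443] jaw -172.26 open 0.0802 F [-0.1  0.9  0.5]
spin rad -0.002 then shift cm [-7.56  6.09 17.79] j [ 31.2  19.  -12.9   0.  -58.1 -23.5]
```

Request:
move_arm:
  commands:
    - [[-3,0,0,0],[-3,0.5,1,0],[0,1.2,3.2,0],[0,1.2,3.2,0],[0,1.1,3.2,0],[0,1.1,3.2,0],[0,0.5,2.5,0],[0,0.4,1.5,0]]
  jaw: 7

```text
clock: 26.25
tool_pos: [0.4338, 0.0575, 0.2034]
orientation: [-149.6, 89.9, 38.1]
force: [0.3, 1.1, 0.4]
opening: 0.0703
```

Request:
move_arm:
  commands:
    - [[0,0,0,0],[0,0,0,0],[0,0,0,0]]

```text
clock: 26.55
tool_pos: [0.4363, 0.0588, 0.2028]
orientation: [179.3, 90.0, 7.0]
force: [0.0, -0.1, 0.9]
opening: 0.0698
```

```bash
python3 -c "
from h import *
plan(.4355,.057,.22,7.83)
W=wrist('w7',(.37,.5,0,.12),.003,.015)
comps(W,.045,.08,(.37,.5,0,.12))"
```

```text
t 26.55 tcp [0.4363 0.0588 0.2028] jaw -172.25 open 0.0698 F [ 0.  -0.1  0.9]
spin rad -0.001 then shift cm [-1.72  0.17  0.1 ] j [ 33.5  -1.2 -29.4   0.  -61.7 -25.8]
px(282,176) n1719 mean[0.4345 0.0524 0.0096] zmax0.015 rect c[433.5  57. ] s[54.5 54.8] a7.1
px(282,191) n693 mean[0.4339 0.0558 0.061 ] zmax0.076 rect c[433.7  57. ] s[22.7 23.4] a8.3
```

View pics/w7.png

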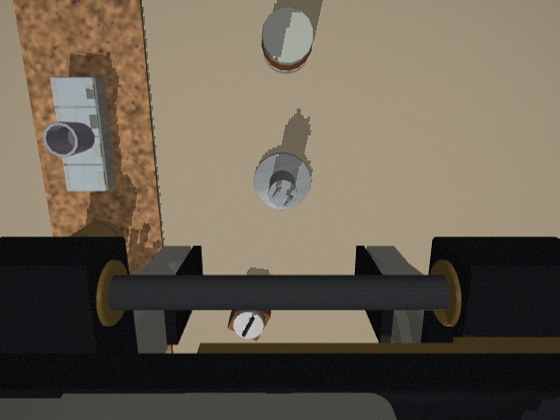

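Request:
move_arm:
  commands:
    - [[2.5,0.2,0.1,0],[2.5,0,0,0],[2.5,0,0,0],[2.5,0,0,0],[2.5,0,0,0],[2.5,0,0,0],[1.2,0,0,0],[0.8,0,0,0]]

```text
clock: 27.4
tool_pos: [0.4346, 0.056, 0.031]
orientation: [26.8, 89.8, -145.5]
force: [0.3, 0.4, 1.1]
opening: 0.0702
```

Request:
move_arm:
  commands:
    - [[0.5,0,0,0],[0.1,0,0,0],[0,0,0,0],[0,0,0,0]]

```text
clock: 27.8
tool_pos: [0.4351, 0.0565, 0.0271]
orientation: [-158.3, 89.9, 29.5]
force: [-0.6, 1.0, 0.5]
opening: 0.0698
```

Request:
move_arm:
  commands:
    - [[0,0,0,0],[0,0,0,0],[0,0,0,0],[0,0,0,0],[0,0,0,0],[0,0,0,0],[0,0,0,0],[0,0,0,0]]
  jaw: 1.6

```text
clock: 28.6
tool_pos: [0.4345, 0.0561, 0.0265]
orientation: [21.0, 90.0, -151.3]
force: [-0.8, 0.8, 0.6]
opening: 0.0227
```

Request:
move_arm:
  commands:
    - [[-1,0,0,0],[-2.5,0,0,0],[-3,0,0,0],[-3,0,0,0],[-3,0,0,0],[-3,0,0,0],[-2,0,0,0],[0,0,0,0]]

```text
clock: 29.4
tool_pos: [0.436, 0.0568, 0.2051]
orientation: [-161.2, 89.7, 26.5]
force: [-0.1, 0.8, -1.4]
opening: 0.0226
```

```bash
python3 -c "
from h import *
plan(.6318,-.067,.2,7.83)"
```

```text
t 29.4 tcp [0.436  0.0568 0.2051] jaw -172.24 open 0.0226 F [-0.1  0.8 -1.4]
spin rad -0.001 then shift cm [  0.58  14.93 -17.71] j [ 33.3  -1.6 -29.5   0.  -61.7 -25.6]
```

Request:
move_arm:
  commands:
    - [[0,1,-1.2,0],[0,2.2,-2.6,0],[0,2.2,-2.6,0],[0,2.2,-2.6,0],[0,2.2,-2.6,0],[0,2.2,-2.6,0],[0,1.7,-2,0],[0,1.2,-1.5,0]]

```text
clock: 30.2
tool_pos: [0.6305, -0.0688, 0.2]
orientation: [-3.3, 89.9, -175.6]
force: [-0.3, 1.0, -1.7]
opening: 0.0225
```

Request:
move_arm:
  commands:
    - [[0,0,0,0],[0,0,0,0],[0,0,0,0]]

```text
clock: 30.5
tool_pos: [0.6292, -0.0673, 0.2011]
orientation: [-15.0, 89.9, 172.7]
force: [-0.2, -0.7, -1.9]
opening: 0.0225
```

```bash
python3 -c "
from h import *
plan(.6318,-.067,.0315,7.83)
W=wrist('w8',(.55,.75,-.3,-.03),.05,.08)
comps(W,.17,.2,(.55,.75,-.3,-.03))"
```

```text
t 30.5 tcp [ 0.6292 -0.0673  0.2011] jaw -172.26 open 0.0225 F [-0.2 -0.7 -1.9]
spin rad -0.002 then shift cm [ 1.696e+01  1.000e-02 -2.800e-01] j [ 11.5  17.6  -7.   -0.  -65.5  -3.8]
px(276,61) n6547 mean[ 0.645  -0.1678  0.0688] zmax0.080 rect c[ 645.2 -168.3] s[89.3 85.6] a6.3
px(279,224) n4132 mean[ 0.6313 -0.0808  0.1849] zmax0.200 rect c[631.4 -79. ] s[54.2 29.3] a9.8
```

View pics/w8.png

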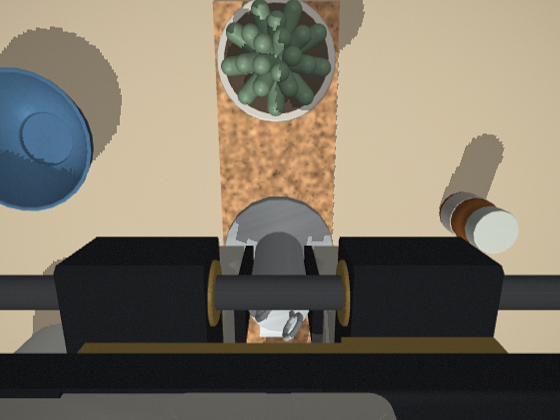

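Request:
move_arm:
  commands:
    - [[2.5,0,-0.2,0],[2.5,0,0,0],[2.5,0,0,0],[2.5,0,0,0],[2.5,0,0,0],[2,0,0,0],[1,0,0,0],[0.8,0,0,0]]

```text
clock: 31.35
tool_pos: [0.6319, -0.067, 0.0384]
orientation: [66.2, 90.0, -106.1]
force: [1.2, -0.2, -2.2]
opening: 0.0228
```

Request:
move_arm:
  commands:
    - [[0.4,0,0,0],[0.1,0,0,0],[0,0,0,0],[0,0,0,0]]

```text
clock: 31.75
tool_pos: [0.6326, -0.0673, 0.0344]
orientation: [178.0, 89.9, 5.8]
force: [-0.8, -0.5, -1.3]
opening: 0.0231
```

Request:
move_arm:
  commands:
    - [[0.3,0,0,0],[0.1,0,0,0],[0,0,0,0],[0,0,0,0]]

```text
clock: 32.15
tool_pos: [0.6326, -0.0673, 0.0306]
orientation: [170.0, 89.9, -2.2]
force: [-1.7, 1.0, 5.3]
opening: 0.0228
```

Request:
move_arm:
  commands:
    - [[0,0,0,0],[0,0,0,0],[0,0,0,0],[0,0,0,0],[-1,0,0,0],[-3,0,0,0],[-4,0,0,0],[-4,0,0,0]]
  jaw: 7

```text
clock: 32.95
tool_pos: [0.6317, -0.0675, 0.1513]
orientation: [19.3, 90.0, -153.0]
force: [1.4, 0.2, -0.4]
opening: 0.0698
```

Request:
move_arm:
  commands:
    - [[-4,0,0,0],[-4,0,0,0],[-3,2,2,0],[0,3,3,0],[0,3,3,0],[0,3,3,0],[0,2,2,0],[0,0,0,0]]

```text
clock: 33.75
tool_pos: [0.5186, -0.2159, 0.2609]
orientation: [157.4, 89.9, -15.1]
force: [0.1, -0.1, -0.4]
opening: 0.0701
```

Run:
```python
from h import *
plan(.6,0,.2,7.83)
p,d=snapshot("top"); cv2.imwrite("pics/tope.png",cv2.resize(p[110:270,80:460,::-1],None,fx=2.1,fy=2.1)); W=cloud("top",d)
comps(W,.018,.2,(.33,.75,-.45,.5),20); print(); comps(W,.05,.08,(.5,.75,-.12,.19),20)
c=snapshot("scene")[0]; cv2.imwrite("pics/scenee.png",cv2.resize(c[110:330,130:400,::-1],None,fx=2.7,fy=2.7))
```

```text
t 33.75 tcp [ 0.5186 -0.2159  0.2609] jaw -172.43 open 0.0701 F [ 0.1 -0.1 -0.4]
spin rad -0.005 then shift cm [  6.09 -20.28 -11.  ] j [ -2.6   8.6 -10.8   0.  -70.5  10.2]
px(405,122) n25 mean[ 0.7475 -0.2934  0.0807] zmax0.106 rect c[ 747.5 -293.7] s[8.  5.8] a57.0
px(100,133) n444 mean[0.738  0.4531 0.0257] zmax0.058 rect c[732.5 437.7] s[ 35.4 123.9] a0.5
px(351,149) n51 mean[ 0.6869 -0.1664  0.0652] zmax0.081 rect c[ 686.4 -166.3] s[10.9 41.8] a3.1
px(180,190) n1095 mean[0.5886 0.2419 0.0745] zmax0.128 rect c[590.4 244.7] s[87.4 87.5] a0.7
px(224,184) n304 mean[0.605  0.1398 0.0608] zmax0.074 rect c[606.8 141.7] s[43.2 42.6] a89.3
px(201,248) n200 mean[0.4507 0.1979 0.0334] zmax0.044 rect c[450.5 199.5] s[35.2 34.2] a70.7

px(223,183) n274 mean[0.6061 0.1409 0.0641] zmax0.074 rect c[606.6 141.4] s[42.6 42.6] a26.4
```

View pics/scenee.png

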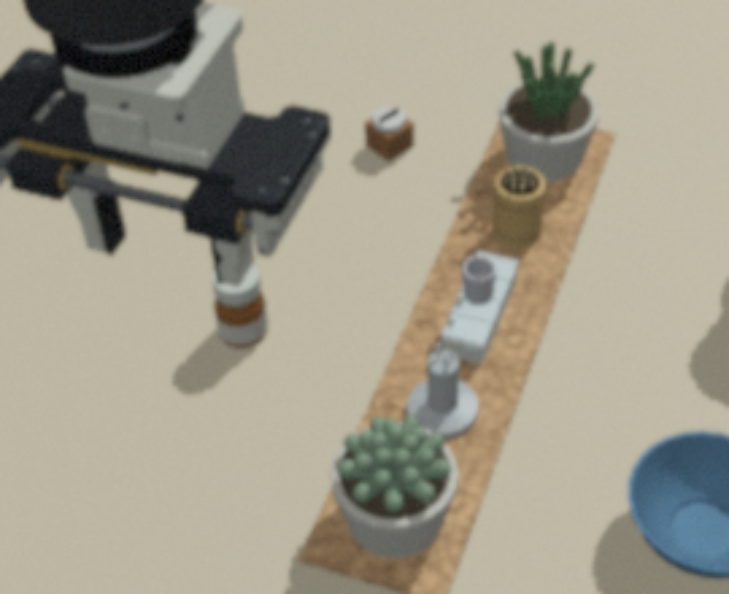

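View pics/tope.png

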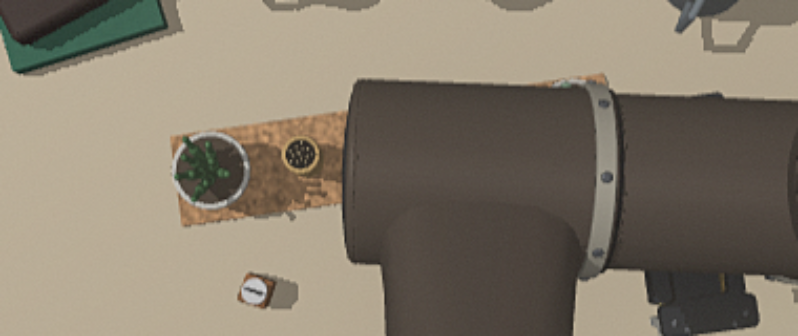

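Run:
```python
from h import *
p,d=snapshot("scene"); W=cloud("scene",d)
C=np.array([.6175,.037]);u=np.array([-.1362,.9907])
for n,lo,hi,b in(("org",.025,.034,(.58,.66,-.02,.1)),("cap",.05,.07,(.58,.66,-.01,.08)),("hold",.055,.07,(.56,.65,.1,.18)),("test",.055,.07,(.59,.67,-.11,-.03)),("foot",.008,.016,(.59,.68,-.11,-.02)),("bottle",.055,.08,(.42,.48,-.1,-.02))):
    print(n); comps(W,lo,hi,b,15)
```

```text
org
px(307,223) n391 mean[0.6222 0.0259 0.0303] zmax0.034 rect c[618.  36.] s[ 36.4 101.8] a7.5
cap
px(307,210) n113 mean[0.6161 0.0374 0.0578] zmax0.066 rect c[616.4  37.5] s[26.4 28.3] a40.6
hold
px(322,179) n229 mean[0.6069 0.1377 0.0638] zmax0.070 rect c[604.7 141.9] s[42.9 44.5] a51.4
test
px(294,245) n105 mean[ 0.6341 -0.0684  0.063 ] zmax0.070 rect c[633.4 -65.7] s[23.1 24.8] a50.5
foot
px(294,262) n269 mean[ 0.6375 -0.071   0.0134] zmax0.016 rect c[634.4 -67.9] s[53.1 50.8] a27.7
bottle
px(218,216) n142 mean[ 0.4543 -0.0698  0.0649] zmax0.071 rect c[451.8 -67.1] s[37.3 29.9] a35.6
```

```bash
python3 -c "
from plant import *
print(close_job())"
```

```text
the job is handed in; nothing more can be done
None
```

The runner is dressed as asked and the job is handed in. It took about 34 s of robot time; the hand-in reports no verdict, so the checks below are my own.

| Item | Final check from the scene camera (estimated error about 2–3 mm) |
|---|---|
| Organiser | About 1 mm from the runner's centre, long side along the runner to within about 0.5° |
| Measuring cap | Upright on top, about 2 mm off the organiser's centre |
| Toothpick holder | About 104 mm from the aloe and about 2 mm off the middle line |
| Tester stand | About 103 mm from the rosette and about 2 mm off the middle line |

- **Upright:** All four pieces stood upright in the last picture. The gripper was about 26 cm above the sill, touching nothing.
- **Timer:** In the last top view it was where it started, to within 1 mm.
- **Bottle:** The last check was weaker. The gripper half hid it from the scene camera and the arm hid it from above. The partial view put its centre about 7 mm from the start, which I put down to that cropping; the gripper never worked next to it.
- **Cameras:** The wrist and top cameras disagreed by 2–3 mm in x throughout, which is well inside the tolerances.

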